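# Dry check of a dip probe on clipped-in sample cups

## Robot

A 6-joint arm with a two-finger parallel gripper is mounted at the origin on a cart in front of the work surface, level with it; the furniture and walls round the work are solid. World frame = base frame: x ahead of the robot, y to its left, z up, the work surface at z = 0. Lengths are in m, angles in degrees, forces in N, time in s.
With the tool pointing down it reaches from about 0.35 to 0.875 m from the base axis. Payload 4.2 kg.
Tool frame: the origin (TCP) lies midway between the tips of the shut fingers; the grasp point (between the pads) lies 19 mm behind it; z points along the fingers, y is the line along which they close (so a half turn about z gives the same grasp; the last joint's range is limited). The gripper opens to 87 mm and grips with 3 to 60 N. Pads are 19 mm wide; open, the fingers measure 117 mm over their backs; the gripper's body (75 mm by 190 mm) begins 51 mm behind the grasp point.
Start: joints at [-62.475, 22.042, 0.453, 0, -68.411, -14.817], TCP at [0.138, -0.61, 0.223] pointing down, gripper open.
Joint ranges: [-179.83, 179.83], [-69.29, 118.12], [-61.27, 80.66], [-181.25, 117.63], [-171.15, -9.14], [-177.46, 177.46]. Speed limits (degrees/s): [159.86, 159.86, 180, 180, 180, 180].

## Interface

Orientations are given as [roll, pitch, yaw] about the fixed x, y, z axes, in that order (R = Rz(yaw) Ry(pitch) Rx(roll)).
In Python, from workcell import env gives the robot as it stands. The module is installed in compiled form; this text tells all that it offers. Calls block until the motion is done:
- env.goto(position, orientation): joint-space move of the TCP to a pose.
- env.move_straight(position, rotation=None, rate=0.15, force_limit=None): straight line of the TCP; rotation=None keeps the orientation; rate is the mean speed in m/s. With force_limit (N) it stops when the force on the tool has changed by that much, and returns True; else False.
- env.set_joints(angles): joint-space move.
- env.gripper_to(opening, grasp_force=None): opening from 0.0 (shut) to 1.0 (fully open); grasp_force is the grip in N (None keeps the last); returns when the fingers have stopped.
- env.dwell(seconds).
- env.inverse_kinematics(position, orientation): joint angles nearest the present ones, or None.
- env.read_state(): the state.
- env.grab_frame(name): name is "side" or "top" or "wrist"; returns a dict with "image" (384x512x3 uint8, blue, green, red), "fx", "fy", "cx", "cy" (pixels), "position" and "orientation" of the camera in the world. Camera axes: x right, y up, looking along -z (the intrinsics and any distortion apply to the point x, -y, -z); pixel columns grow to the right and rows downward; lengths in m; the calibration is good to about 2 mm. The wrist camera is an equidistant fisheye: a pixel r from the principal point sees the ray r / f radians off the axis. A picture is of the moment at which its call begins. There is no depth.
A pose or a line that the arm cannot do raises env.Unreachable and nothing moves.
- env.close_job(): hands the job in; it is judged then, once.
Trained networks look in a picture, given as the dict that the camera call returned (one of the last four; its "shot" number tells which), for a name from the list of things; names that differ only in an ending like _2 or _b are one class to them, and where a whole thing is asked for, a point or a joint stands for the part that bears it (a point fixed in the world has none). Each returns a list of dicts, best first, with "score" (0 to 1); they miss things now and then, are a little off and sometimes report something else, mostly with a low value. They report only what shows in the picture. A call takes as long as a camera call. They do not tell look-alikes from the thing itself.
- env.search_frame(picture, thing): "xyz" ([x, y, z] in m, in world coordinates, good to about 4 mm: the middle of the surface that is visible of it).
- env.trace(picture, thing): "mask" (384x512 bool, what is visible of it).
The state is a dict: "clock": time; "joint_positions": joint angles; "qvel": joint speeds; "joint_torque": joint torques, N m; "position": TCP position; "tool_rot": TCP orientation; "force": force on the tool from outside, world axes, zero at the start; "wrist_torque": the same for the moment, N m; "opening": opening from 0.0 (shut) to 1.0 (fully open); "finger_force": force on a finger pad.
Only numpy, scipy, OpenCV 4.12 (cv2) and the standard library are available. Lean on these libraries where they do the work, as an engineer would, in place of code of your own. Each camera call takes 0.05 s, during which the arm holds its last target. There are 200 camera calls.

## Task

Do the dry check of the dip probe. First push every sample cup that is on the worktop into a bay of its own in the rack (any bay) until it is fully home against the back stop and the sprung ball has clicked behind it; then take the probe from its stand and dip its tip at least 2 cm below the rim, for about half a second, into each cup in turn, the shortest cup first and the tallest last, and after the cups into the beaker, without prodding anything hard with it. Finish by hanging the probe back upright in the fork of its stand, with the cups still clicked in and the beaker upright, and leave the other things on the bench alone.

Things in the scene. Friction and masses are not known exactly. Their poses are not given: they have to be found in the camera images.
- cup_short: The shortest sample cup, open at the top: a solid round steel foot 56 mm in diameter and 20 mm high, and above it a round white wall 52 mm in outer diameter (2.5 mm thick, grip it by this wall), 60 mm high in all, about 0.18 kg. The inner floor is 20 mm above the underside. Origin: centre of the underside, z up along the axis. It may be absent.
- cup_middle: The middle-height sample cup, open at the top: a solid round steel foot 56 mm in diameter and 20 mm high, and above it a round white wall 52 mm in outer diameter (2.5 mm thick, grip it by this wall), 80 mm high in all, about 0.18 kg. The inner floor is 20 mm above the underside. Origin: centre of the underside, z up along the axis. It may be absent.
- cup_tall: The tallest sample cup, open at the top: a solid round steel foot 56 mm in diameter and 20 mm high, and above it a round white wall 52 mm in outer diameter (2.5 mm thick, grip it by this wall), 100 mm high in all, about 0.18 kg. The inner floor is 20 mm above the underside. Origin: centre of the underside, z up along the axis. It may be absent.
- rack: Fixed rack of 3 bays along its y, 90 mm apart, open above and in front (-x, towards the robot). Floor plate 6 mm thick, x = -80 to +50 mm, 312 mm wide, a bare apron at x < -28 mm. Behind it grey walls with rounded noses, tops 26 mm over the worktop, bays 59 mm wide, a back stop of the same height. Origin on the worktop, middle bay, 10 mm in front of its home point; x into the bays, z up.
- bay_1 (a point): Home point of the left (+y) bay: centre of the underside of a cup fully home, on top of the plate; axes as the rack's. Slide a cup in along +x on the plate past a sprung steel ball in the bay's +y wall (16 mm, stands 6.5 mm into the bay, 14 mm in front of home, 11 mm above the plate). Passing it takes about 4 to 12 N; it springs out behind the cup's widest part when home.
- bay_2 (a point): Home point of the middle bay: centre of the underside of a cup fully home, on top of the plate; axes as the rack's. Slide a cup in along +x on the plate past a sprung steel ball in the bay's +y wall (16 mm, stands 6.5 mm into the bay, 14 mm in front of home, 11 mm above the plate). Passing it takes about 4 to 12 N; it springs out behind the cup's widest part when home.
- bay_3 (a point): Home point of the right (-y) bay: centre of the underside of a cup fully home, on top of the plate; axes as the rack's. Slide a cup in along +x on the plate past a sprung steel ball in the bay's +y wall (16 mm, stands 6.5 mm into the bay, 14 mm in front of home, 11 mm above the plate). Passing it takes about 4 to 12 N; it springs out behind the cup's widest part when home.
- probe: Dip probe, hanging upright in the fork of its stand at the start. Grey square handle 26 x 26 mm and 50 mm high on a black collar disc 40 mm in diameter and 6 mm thick; under it a steel shaft 12 mm in diameter with a round end, 110 mm long below the collar. About 0.10 kg. Origin: centre of the collar's underside; z up along the axis, x and y square to the handle's faces.
- probe_grip (a point): Middle of the probe's square handle, 31 mm above the collar's underside: the place to grip it.
- probe_tip (a point): Lowest point of the probe's tip, 110 mm below the collar's underside.
- stand: Fixed probe stand: base 100 x 85 x 10 mm, a post behind (+x, 46 mm from the origin), on top a fork of two level tines along x, each 12 mm wide, with an 18 mm slot between them, open in front (-x) and 34 mm deep behind the origin. Upper face of the tines 125 mm over the worktop. Origin: on the worktop below the probe's place; x towards the post, z up.
- fork (a point): Probe's place in the fork: between the tines, at the height of their upper face, where the centre of the collar's underside belongs. The probe may be lowered into the slot from straight above or slid in from the front.
- beaker: Empty frosted open beaker, loose, 96 mm in diameter at the rim (about 84 mm at the foot) and 105 mm high, inner floor 3 to 7 mm up, about 0.20 kg. Origin: centre of the underside; z up.
- centrifuge: Bench centrifuge, closed, fixed between the rack and the probe stand: 360 mm along x, 235 mm along y and about 225 mm high, always in the same place, its front face at about x = 0.51. Only an obstacle to pass in front of or above. Origin: middle of the underside.
- timer: Bench timer 38 x 66 x 62 mm, a bystander: leave alone. Origin: centre of the underside.
- navy_bottle: Small bottle with a dark cap, 48 mm in diameter and 95 mm high, a bystander: leave alone. Origin: centre of the underside.
- marker: Red and white marker pen 12 x 138 x 13 mm lying on the worktop, a bystander: leave alone. Origin: centre of the underside, y along its length.
Things that resemble listed ones, but are neither listed nor needed, are in the scene too. What is shaped like the cup_middle but purple or red is not meant.

How it is judged:
By the outcome, as a careful person would: the job done as asked, in the order asked, and still so for the second after the job is handed in, with the robot touching nothing.
Of cup_short, cup_middle, cup_tall only 2 to 3 are there at a start; the rules pass over those that are not, and their reading is None.
At some moment in a run one of cup_short, cup_middle, cup_tall, beaker may be knocked a few centimetres aside while the robot is not near it.
It also fails if it takes over 210 s, if anything falls off the work surface, if the arm or the gripper's body presses on something with over 40 N, if the wrist force passes 120 N, or if a joint passes its speed limit or range.

## Working session

There is one attempt and no reset: what is moved stays moved. The work goes in short steps, each a Python script; the robot and the scene stay as the last script left them, time stands still between calls to the robot, and variables do not carry over. Pictures are saved under pics/ and viewed, at most 14 in all, crops included, and the job is handed in when it is done.

```bash
mkdir -p pics; ls; python3 - <<'E'
from workcell import env
import cv2
for n in ["top","side"]:
    f=env.grab_frame(n); cv2.imwrite(f"pics/{n}0.png",f["image"])
    print(n,f["position"],f["orientation"],f["fx"],f["fy"],f["cx"],f["cy"],[k for k in f])
    for t in ["cup_short","cup_middle","cup_tall","rack","probe","stand","beaker","timer","navy_bottle","marker"]:
        print(t,[([round(float(v),3) for v in d["xyz"]],round(float(d["score"]),2)) for d in env.search_frame(f,t)])
print(env.read_state()["clock"])
E
```

```text
pics
top [0.35031257 0.04806907 1.47687672] [  7.56272021  -0.37097697 -90.02143235] 382.6728372819452 382.6728372819452 254.5780611824159 187.65601203151473 ['image', 'fx', 'fy', 'cx', 'cy', 'position', 'orientation', 'shot']
cup_short []
cup_middle [([0.39, 0.096, 0.019], 0.73), ([0.423, -0.327, 0.033], 0.71), ([0.405, -0.449, 0.036], 0.58), ([0.39, -0.082, 0.021], 0.54), ([0.462, 0.008, 0.022], 0.44)]
cup_tall [([0.433, -0.217, 0.038], 0.57)]
rack [([0.535, 0.238, 0.007], 0.68)]
probe []
stand [([0.565, -0.296, 0.01], 0.55)]
beaker [([0.532, -0.456, 0.037], 0.61), ([0.536, 0.239, 0.005], 0.17)]
timer [([0.462, 0.01, 0.019], 0.68), ([0.691, -0.283, 0.056], 0.59), ([0.568, -0.297, 0.008], 0.51)]
navy_bottle [([0.463, 0.489, 0.085], 0.77)]
marker [([0.361, 0.296, 0.015], 0.49)]
side [-0.16032616  1.38342699  0.97098981] [  60.76342965   -0.76243102 -152.43925206] 482.12864218784506 482.12864218784506 252.50764464513313 194.74770888850824 ['image', 'fx', 'fy', 'cx', 'cy', 'position', 'orientation', 'shot']
cup_short []
cup_middle [([0.387, -0.055, 0.05], 0.81), ([0.386, 0.116, 0.053], 0.78), ([0.456, 0.031, 0.055], 0.77), ([0.398, -0.426, 0.049], 0.75), ([0.533, -0.299, 0.012], 0.74), ([0.419, -0.307, 0.054], 0.66)]
cup_tall [([0.428, -0.198, 0.072], 0.71)]
rack [([0.535, 0.265, 0.007], 0.97)]
probe [([0.549, -0.295, 0.142], 0.44)]
stand [([0.534, -0.3, 0.013], 0.66)]
beaker [([0.521, -0.404, 0.08], 0.69)]
timer []
navy_bottle [([0.455, 0.512, 0.06], 0.96), ([0.549, -0.297, 0.144], 0.19)]
marker [([0.357, 0.307, 0.011], 0.7), ([0.536, 0.262, 0.005], 0.31)]
1.1
```

```bash
python3 -c "
import cv2
for n in ['top','side']:
    cv2.imwrite(f'pics/{n}0b.png',cv2.resize(cv2.imread(f'pics/{n}0.png'),(800,600),interpolation=cv2.INTER_CUBIC))"
```

```text
(no output)
```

View pics/top0b.png

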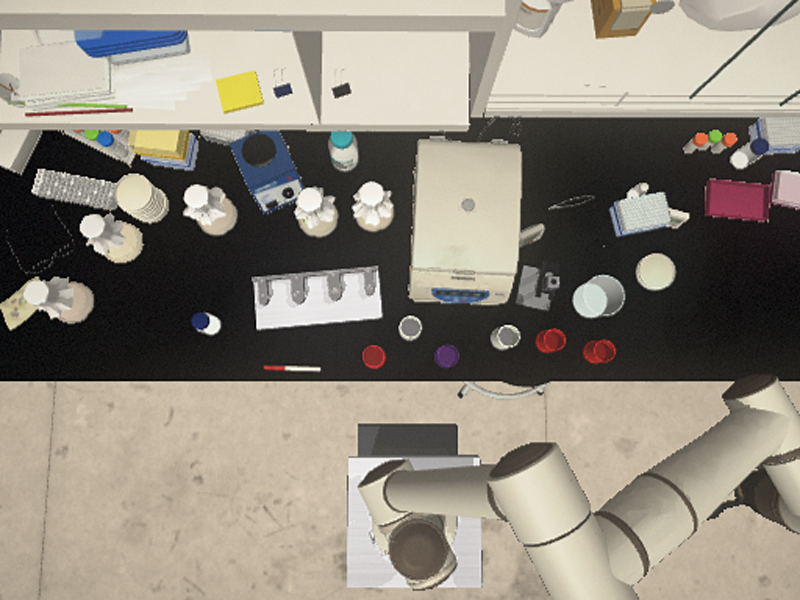

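View pics/side0b.png

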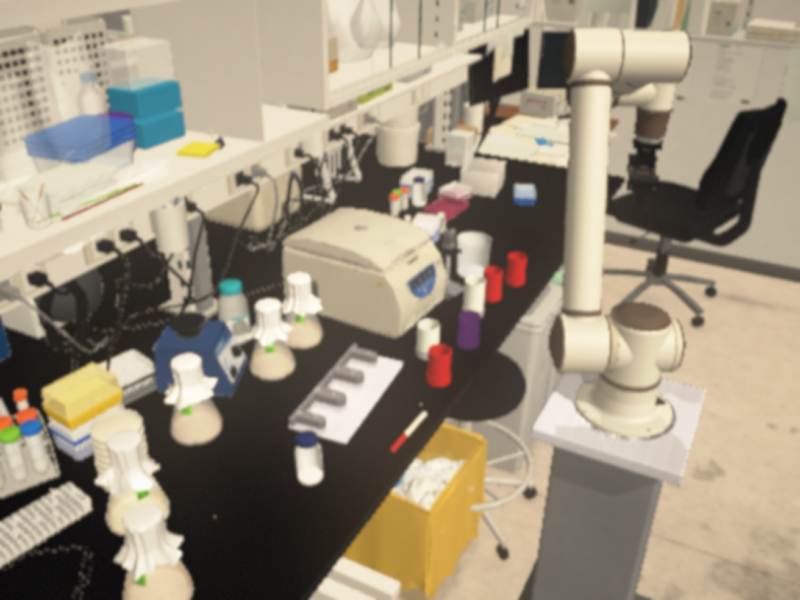

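```bash
cat > h.py <<'E'
from workcell import env
import numpy as np, cv2
from scipy.spatial.transform import Rotation as R
def rot(o): return R.from_euler("xyz",o,degrees=True)
def rays(f,uv):
    """unit world rays through pixels"""
    uv=np.atleast_2d(np.asarray(uv,float)); a=(uv[:,0]-f["cx"])/f["fx"]; b=(uv[:,1]-f["cy"])/f["fy"]
    if f.get("wrist"):
        r=np.hypot(a,b)+1e-12; s=np.sin(r)/r; d=np.c_[a*s,-b*s,-np.cos(r)]
    else: d=np.c_[a,-b,-np.ones_like(a)]
    d/=np.linalg.norm(d,axis=1)[:,None]
    return rot(f["orientation"]).apply(d)
def plane(f,uv,z):
    d=rays(f,uv); p=np.asarray(f["position"]); return p+d*((z-p[2])/d[:,2])[:,None]
def grab(n,save=None):
    f=env.grab_frame(n)
    if n=="wrist": f["wrist"]=True
    if save: cv2.imwrite(f"pics/{save}.png",f["image"])
    return f
def proj(f,p):
    c=rot(f["orientation"]).inv().apply(np.atleast_2d(p)-f["position"]); a,b,w=c[:,0],-c[:,1],-c[:,2]
    if f.get("wrist"):
        r=np.hypot(a,b)+1e-12; t=np.arctan2(r,w); a,b=a/r*t,b/r*t
    else: a,b=a/w,b/w
    return np.c_[f["cx"]+f["fx"]*a,f["cy"]+f["fy"]*b]
def find(f,t,n=4):
    L=env.search_frame(f,t); print(t,[(np.round(d["xyz"],3).tolist(),round(float(d["score"]),2)) for d in L[:n]]); return L
def st():
    s=env.read_state(); print("t %.1f"%s["clock"],np.round(s["position"],4),np.round(s["tool_rot"],1),"F",np.round(s["force"],1),"op %.3f ff %.1f"%(s["opening"],np.max(s["finger_force"])),"q",np.round(s["joint_positions"],0)); return s
E
python3 - <<'E'
from h import *
st()
f=grab("top")
print("rack front corners",plane(f,[[257*.64,329*.64],[382*.64,318*.64]],.006))
env.goto([0.36,-0.20,0.30],[180,0,0]); st()
f=grab("wrist","w1"); print(f["position"],f["orientation"],f["fx"],f["cx"],f["cy"])
for t in ["cup_middle","cup_tall","cup_short","probe","stand","beaker"]: find(f,t)
env.goto([0.38,0.12,0.30],[180,0,0]); st()
f=grab("wrist","w2"); print(f["position"],f["orientation"])
for t in ["cup_middle","cup_tall","cup_short","rack"]: find(f,t)
cv2.imwrite("pics/w12.png",np.vstack([cv2.imread("pics/w1.png"),cv2.imread("pics/w2.png")])[:, :])
a=np.hstack([cv2.imread("pics/w1.png"),cv2.imread("pics/w2.png")]); cv2.imwrite("pics/w12.png",cv2.resize(a,(800,300),interpolation=cv2.INTER_AREA))
E
```

```text
t 1.1 [ 0.1375 -0.6097  0.2226] [-180.    -0.  -167.3] F [ 0.3 -0.1  1.2] op 1.000 ff 0.0 q [-62.  22.   0.   0. -68. -15.]
rack front corners [[0.45668006 0.384586   0.006     ]
 [0.48387488 0.07743045 0.006     ]]
t 2.9 [ 0.36   -0.2003  0.3   ] [ 1.8e+02  0.0e+00 -1.0e-01] F [-0.7 -0.4  0.1] op 1.001 ff 0.0 q [ -6.  -3. -19.   0. -74.  96.]
[ 0.4437626  -0.20071518  0.46152384] [-1.75210040e+01  2.12260814e-03 -9.01103419e+01] 297.3186396354542 253.60280513590445 194.60498730847414
cup_middle [([0.391, -0.073, 0.037], 0.8), ([0.427, -0.332, 0.039], 0.8), ([0.4, -0.434, 0.046], 0.77), ([0.454, 0.01, 0.049], 0.7)]
cup_tall [([0.435, -0.218, 0.017], 0.61)]
cup_short []
probe [([0.541, -0.297, 0.163], 0.7), ([0.54, -0.289, 0.007], 0.21)]
stand [([0.541, -0.289, 0.011], 0.76)]
beaker [([0.535, -0.456, 0.067], 0.88)]
t 4.4 [0.3801 0.1195 0.3   ] [180.   0.  -0.] F [-0.1 -0.3 -0.5] op 1.002 ff 0.0 q [ 41.  -4. -20.   0. -74.  49.]
[0.46381637 0.119138   0.46155733] [-1.75191739e+01 -7.24936138e-03 -9.00800853e+01]
cup_middle [([0.391, -0.076, 0.047], 0.85), ([0.457, 0.003, 0.038], 0.76), ([0.425, -0.31, 0.055], 0.68), ([0.47, 0.479, 0.066], 0.44)]
cup_tall [([0.438, -0.196, 0.066], 0.72)]
cup_short []
rack [([0.538, 0.222, 0.007], 0.89)]
```

View pics/w12.png

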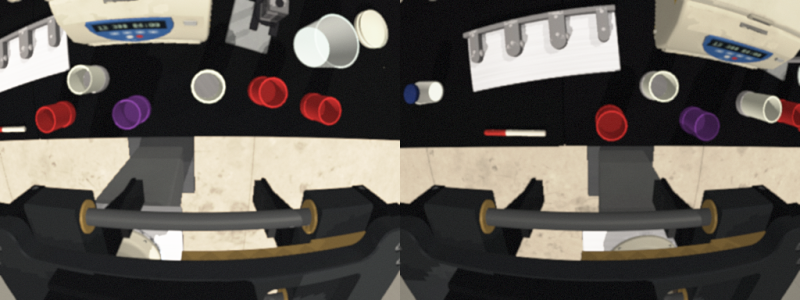

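```bash
cat >> h.py <<'E'
from scipy.optimize import minimize
A=np.linspace(0,2*np.pi,40,endpoint=False); C=np.c_[np.cos(A),np.sin(A),0*A]
def circ(r,z): return C*r+[0,0,z]
def cup_pts(h): return np.vstack([circ(.028,0),circ(.028,.02),circ(.026,.02),circ(.026,h)])
BEAKER=np.vstack([circ(.042,0),circ(.048,.105)])
def iou(f,m,P):
    z=np.zeros(m.shape,np.uint8); s=16
    cv2.fillConvexPoly(z,cv2.convexHull(np.round(proj(f,P)*s).astype(np.int32)),1,shift=4)
    z=z>0; return (z&m).sum()/max(1,(z|m).sum())
def masks(frames,thing,xy,tol=.05):
    out=[]
    for f in frames:
        for d in env.trace(f,thing):
            m=d["mask"].astype(bool)
            if m.sum()<30: continue
            c=np.argwhere(m).mean(0)[::-1]
            if np.linalg.norm(plane(f,c,.04)[0,:2]-xy)<tol: out.append((f,m)); break
    return out
def fitpos(fm,pts,x0,z=0,yaw=False):
    x0=list(x0)+([0] if yaw else [])
    def cost(p):
        P=pts@np.array([[np.cos(p[2]),np.sin(p[2]),0],[-np.sin(p[2]),np.cos(p[2]),0],[0,0,1]]) if yaw else pts
        return -sum(iou(f,m,P+[p[0],p[1],z]) for f,m in fm)/len(fm)
    S=np.array([x0]+[np.array(x0)+[(.01,.01,.06)[i]*(j==i) for j in range(len(x0))] for i in range(len(x0))])
    r=minimize(cost,x0,method="Nelder-Mead",options=dict(initial_simplex=S,xatol=2e-4,fatol=1e-4)); return r.x,-r.fun
def fitcup(frames,xy,names=("cup_middle","cup_tall","cup_short"),z=0):
    for n in names:
        fm=masks(frames,n,xy)
        if fm: break
    res=[]
    for h in (.06,.08,.10):
        x,q=fitpos(fm,cup_pts(h),xy,z); res.append((q,h,x)); print(h,np.round(x,4),"iou %.3f n%d"%(q,len(fm)))
    return max(res,key=lambda r:r[0])
b=lambda x0,x1,z0,z1:np.array([[x,y,z] for x in(x0,x1) for y in(-.156,.156) for z in(z0,z1)])
RACK=np.vstack([b(-.08,.05,0,.006),b(-.02,.05,.006,.026)])
E
python3 - <<'E'
from h import *
F=[grab("wrist"),grab("top"),grab("side")]
for xy in ([.46,.01],[.43,-.21]): fitcup(F,xy)
for f in F:
    for d in env.trace(f,"rack")[:1]:
        print("rack",fitpos([(f,d["mask"].astype(bool))],RACK,[.55,.238],yaw=True))
fm=masks(F,"beaker",[.535,-.46],.1); print("beaker",fitpos(fm,BEAKER,[.535,-.46]),len(fm))
E
```

```text
0.06 [0.4596 0.0099] iou 0.806 n3
0.08 [0.4573 0.0105] iou 0.855 n3
0.1 [0.4566 0.0123] iou 0.772 n3
0.06 [ 0.4372 -0.2207] iou 0.706 n3
0.08 [ 0.4363 -0.2192] iou 0.805 n3
0.1 [ 0.4356 -0.2143] iou 0.841 n3
rack (array([0.55597336, 0.24184879, 0.09256299]), np.float64(0.9375268751151791))
rack (array([0.54863169, 0.24165226, 0.08537037]), np.float64(0.9095270733379027))
rack (array([0.55014852, 0.23837714, 0.08826385]), np.float64(0.889487870619946))
beaker (array([ 0.52923789, -0.43631923]), np.float64(0.8915569080042764)) 2
```

```bash
python3 - <<'E'
from h import *
env.goto([0.44,0.24,0.26],[180,0,5]); st()
f=grab("wrist","w3"); print(f["position"],f["orientation"])
d=env.trace(f,"rack")[0]; print("rack",fitpos([(f,d["mask"].astype(bool))],RACK,[.55,.239],yaw=True))
im=f["image"].copy()
R2=rot([0,0,5.05])
for y in (-.09,0,.09):
    for w in (-.0295,.0295):
        P=R2.apply(np.array([[x,y+w,.026] for x in (-.02,.04)]))+[.551,.240,0]
        p=proj(f,P); cv2.line(im,tuple(np.int32(p[0]*16)),tuple(np.int32(p[1]*16)),(0,0,255),1,shift=4)
P=R2.apply(np.array([[-.08,-.156,.006],[-.08,.156,.006],[.05,.156,.006],[.05,-.156,.006]]))+[.551,.240,0]
cv2.polylines(im,[np.int32(proj(f,P)*16)],True,(255,0,0),1,shift=4)
p=proj(f,P).astype(int); x0,y0=np.maximum(p.min(0)-15,0); x1,y1=p.max(0)+15
c=im[y0:y1,x0:x1]; k=min(800/c.shape[1],600/c.shape[0]); cv2.imwrite("pics/w3c.png",cv2.resize(c,None,fx=k,fy=k)); print(x0,y0,k)
E
```

```text
t 6.2 [0.44   0.2403 0.2593] [1.799e+02 1.000e-01 5.000e+00] F [ 0.1 -0.8  0.4] op 0.995 ff 0.0 q [ 47.   8. -13.   0. -69.  48.]
[0.52357843 0.24747964 0.42077951] [-1.75872230e+01 -7.03024249e-02 -8.50141500e+01]
rack (array([0.55481712, 0.23960871, 0.09540932]), np.float64(0.943367248992129))
135 39 3.225806451612903
```

View pics/w3c.png

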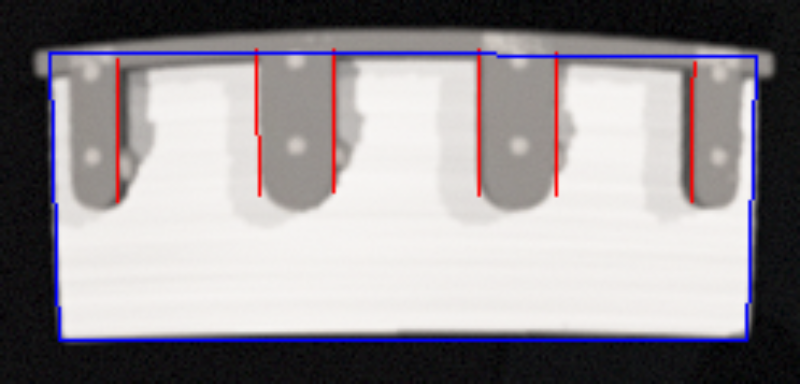

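```bash
cat >> h.py <<'E'
RO=np.array([.5525,.240,0]); RY=5.05; RR=rot([0,0,RY])
def rk(x,y,z): return (RR.apply([x,y,0])+RO+[0,0,z]).tolist()
def insert(xy,tz,bayy):
    env.goto([xy[0],xy[1],.25],[180,0,180]); env.gripper_to(1.0,25)
    env.move_straight([xy[0],xy[1],tz],force_limit=8,rate=.12); st()
    env.gripper_to(0,25); st()
    env.move_straight([xy[0],xy[1],tz+.10])
    env.move_straight(rk(-.075,bayy,tz+.10),[180,0,180+RY],rate=.15); st()
    env.move_straight(rk(-.075,bayy,tz+.0075),rate=.08)
    print("touch",env.move_straight(rk(-.075,bayy,tz+.004),rate=.02,force_limit=3)); s=st()
    z=s["position"][2]+.0007
    env.move_straight(rk(-.075,bayy,z),rate=.02)
    print("push",env.move_straight(rk(.016,bayy,z),rate=.03,force_limit=28)); s=st()
    print("rack frame",RR.inv().apply(np.array(s["position"])-RO))
E
python3 - <<'E'
from h import *
f=grab("top"); print(fitcup([f],[.458,.01],("cup_middle",)))
insert([.458,.010],.04,-.09)
grab("wrist","w4"); grab("top","t4")
E
```

```text
0.06 [0.4601 0.0107] iou 0.919 n1
0.08 [0.4596 0.0108] iou 0.883 n1
0.1 [0.4598 0.0094] iou 0.842 n1
(np.float64(0.9187817258883249), 0.06, array([0.46007138, 0.01072723]))
t 10.9 [0.4584 0.0101 0.0405] [ 1.8e+02  1.0e-01 -1.8e+02] F [-0.4  0.2  0.2] op 1.000 ff 0.0 q [  22.   19.  -36.    0.  -35. -112.]
t 11.6 [0.458 0.01  0.04 ] [ 180.    0. -180.] F [-0.1  0.2  0.2] op 0.588 ff 25.0 q [  22.   20.  -36.   -0.  -35. -112.]
t 13.5 [0.4853 0.143  0.1398] [-1.80e+02 -1.00e-01 -1.75e+02] F [ 0.1  0.3 -1.8] op 0.585 ff 25.0 q [  35.   15.  -23.   -0.  -52. -120.]
touch True
t 15.0 [0.4866 0.1443 0.046 ] [ 1.800e+02  1.000e-01 -1.749e+02] F [0.4 0.6 3.4] op 0.584 ff 25.0 q [  35.   23.  -29.    0.  -38. -120.]
push False
t 18.4 [0.5704 0.1506 0.0465] [-179.8   -0.8 -175. ] F [-14.6  -0.1  10.4] op 0.587 ff 25.0 q [  30.   29.  -16.   -0.  -45. -115.]
rack frame [ 0.00993145 -0.09065817  0.04646787]
```

```bash
python3 - <<'E'
from h import *
print(env.move_straight(rk(.021,-.09,.0465),rate=.03,force_limit=25)); s=st(); print(RR.inv().apply(np.array(s["position"])-RO))
env.move_straight(rk(.012,-.09,.0465),rate=.03); st()
env.gripper_to(.85); s=st()
env.move_straight(rk(.0,-.09,.20)); env.goto(rk(-.10,-.09,.24),[180,0,RY])
f=grab("wrist","w5")
c=RR.apply([.01,-.09,0])+RO; im=f["image"].copy()
x,y=proj(f,c+[0,0,.03])[0].astype(int); c2=im[max(y-70,0):y+70,max(x-90,0):x+90]; cv2.imwrite("pics/w5c.png",cv2.resize(c2,None,fx=4,fy=4)); 
r=fitcup([f],c[:2],z=.006); print(RR.inv().apply(np.r_[r[2],0]-RO))
E
```

```text
False
t 18.9 [0.5736 0.1502 0.0469] [-179.8   -1.  -175.1] F [-19.1  -1.6  18.1] op 0.581 ff 25.0 q [  30.   30.  -15.   -0.  -46. -115.]
[ 0.01308882 -0.09129414  0.04691833]
t 19.3 [0.5724 0.1513 0.0466] [-1.800e+02 -1.000e-01 -1.749e+02] F [-2.9 -3.9  2.5] op 0.582 ff 25.0 q [  30.   29.  -16.   -0.  -45. -115.]
t 20.0 [0.5724 0.1515 0.0465] [-180.   -0. -175.] F [-0.8  0.  -0.6] op 0.848 ff 0.0 q [  30.   29.  -16.   -0.  -44. -115.]
0.06 [0.5709 0.15  ] iou 0.972 n1
0.08 [0.5683 0.1497] iou 0.901 n1
0.1 [0.5647 0.149 ] iou 0.805 n1
[ 0.01041022 -0.0912516   0.        ]
```

View pics/w5c.png

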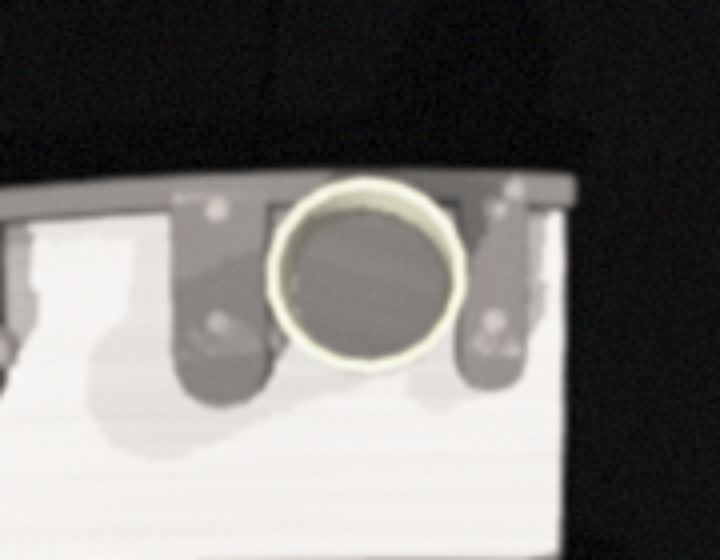

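```bash
python3 - <<'E'
from h import *
env.goto([0.36,-0.215,0.26],[180,0,0]); f=grab("wrist","w6"); q,h,x=fitcup([f],[.436,-.217]); print(q,h,x)
if q>.9:
    insert([x[0],x[1]],.045,.09)
    print(env.move_straight(rk(.021,.09,env.read_state()["position"][2]),rate=.03,force_limit=25)); s=st(); print(RR.inv().apply(np.array(s["position"])-RO))
E
```

```text
0.06 [ 0.4345 -0.2169] iou 0.887 n1
0.08 [ 0.4354 -0.2164] iou 0.965 n1
0.1 [ 0.4359 -0.2164] iou 0.907 n1
0.9653179190751445 0.08 [ 0.43539247 -0.21644897]
t 30.5 [ 0.4358 -0.2165  0.0455] [-1.8e+02  1.0e-01 -1.8e+02] F [-0.5  0.3 -0.4] op 1.000 ff 0.0 q [ -7.  21. -32.   0. -37. -83.]
t 31.2 [ 0.4354 -0.2164  0.045 ] [ 180.    0. -180.] F [-0.7  0.6  0.6] op 0.582 ff 25.0 q [ -7.  21. -32.  -0. -37. -83.]
t 35.8 [0.4699 0.3228 0.1451] [-180.   -0. -175.] F [-0.2  0.1 -2.1] op 0.582 ff 25.0 q [  51.   21.  -14.   -0.  -56. -136.]
touch True
t 37.3 [0.4706 0.3239 0.0509] [ 1.799e+02  1.000e-01 -1.749e+02] F [-1.1  2.1  4.7] op 0.578 ff 25.0 q [  51.   27.  -19.    0.  -43. -136.]
push False
t 40.8 [0.5552 0.3298 0.0516] [-179.8   -0.7 -175. ] F [-15.4  -2.3   8.5] op 0.581 ff 25.0 q [  45.   33.   -7.   -0.  -50. -130.]
rack frame [0.01055848 0.08924727 0.05160772]
False
t 41.1 [0.561  0.3303 0.0522] [-179.8   -0.6 -175. ] F [-13.9  -3.   10. ] op 0.578 ff 25.0 q [  45.   34.   -7.   -0.  -50. -129.]
[0.01646287 0.08923633 0.05223186]
```

```bash
python3 - <<'E'
from h import *
s=st(); z=s["position"][2]
env.move_straight(rk(.013,.09,.0515),rate=.03); env.gripper_to(.85)
env.move_straight(rk(.0,.09,.22)); env.goto(rk(-.10,.0,.24),[180,0,RY]); st()
f=grab("wrist","w7")
for y in(.09,-.09):
    c=RR.apply([.01,y,0])+RO
    r=fitcup([f],c[:2],z=.006); print(RR.inv().apply(np.r_[r[2],0]-RO))
x,y=proj(f,rk(-.01,0,.03))[0].astype(int); cv2.imwrite("pics/w7c.png",cv2.resize(f["image"][y-75:y+75,x-130:x+130],None,fx=3,fy=3))
T=grab("top"); 
m=masks([T,f],"beaker",[.53,-.44],.1); print(fitpos(m,BEAKER,[.53,-.44]))
E
```

```text
t 41.1 [0.561  0.3303 0.0522] [-179.8   -0.6 -175. ] F [-13.9  -3.   10. ] op 0.578 ff 25.0 q [  45.   34.   -7.   -0.  -50. -129.]
t 46.1 [0.4529 0.2312 0.2399] [180.   0.   5.] F [-0.3  0.6  0.2] op 0.853 ff 0.0 q [ 45.  10. -14.  -0. -66.  50.]
0.06 [0.5546 0.3407] iou 0.800 n1
0.08 [0.5538 0.3346] iou 0.928 n1
0.1 [0.5526 0.3284] iou 0.939 n1
[0.00789216 0.08800073 0.        ]
0.06 [0.5711 0.1441] iou 0.912 n1
0.08 [0.5695 0.1499] iou 0.955 n1
0.1 [0.5672 0.158 ] iou 0.833 n1
[ 0.00902572 -0.09125592  0.        ]
(array([ 0.53007492, -0.43570412]), np.float64(0.9681274900398407))
```

View pics/w7c.png

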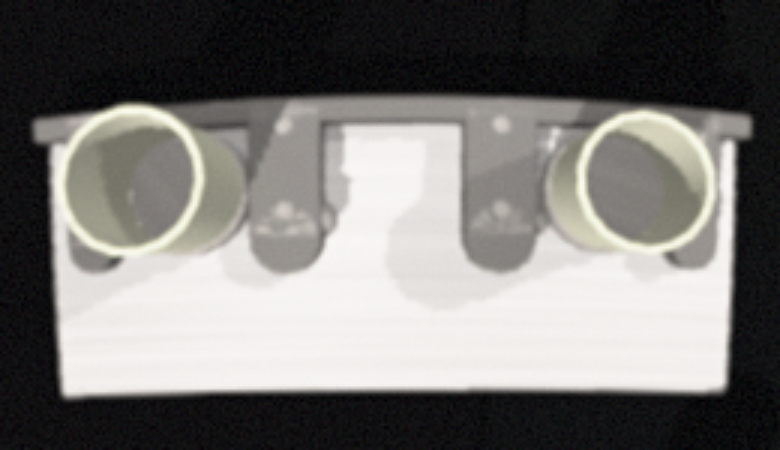

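```bash
python3 - <<'E'
from h import *
f=grab("wrist"); x,y=proj(f,rk(-.01,0,.03))[0].astype(int)
for yy in(.09,-.09):
    for h in(.066,.086,.106):
        p=(proj(f,np.array(rk(.01,yy,h))+circ(.026,0))-[x-130,y-75])*3; print(yy,h,"L %.0f R %.0f T %.0f B %.0f"%(p[:,0].min(),p[:,0].max(),p[:,1].min(),p[:,1].max()))
# probe / stand look
env.goto([0.40,-0.295,0.32],[180,0,0]); st()
f=grab("wrist","w8"); find(f,"probe"); find(f,"probe_grip"); find(f,"stand")
c=proj(f,[.55,-.297,.125])[0].astype(int); print(c,f["position"],f["orientation"])
y0=max(c[1]-75,0);x0=max(c[0]-100,0);print(x0,y0)
cv2.imwrite("pics/w8c.png",cv2.resize(f["image"][y0:y0+150,x0:x0+200],None,fx=4,fy=4))
E
```

```text
0.09 0.066 L 88 R 219 T 114 B 248
0.09 0.086 L 70 R 208 T 107 B 249
0.09 0.106 L 50 R 196 T 99 B 250
-0.09 0.066 L 563 R 694 T 113 B 248
-0.09 0.086 L 573 R 712 T 106 B 248
-0.09 0.106 L 585 R 732 T 98 B 249
t 48.5 [ 0.4004 -0.2944  0.3198] [-1.8e+02  0.0e+00  1.0e-01] F [-0.3  0.3 -0. ] op 0.854 ff 0.0 q [-18.   6.  -7.  -0. -77. 108.]
probe [([0.544, -0.303, 0.179], 0.63)]
probe_grip [([0.545, -0.295, 0.18], 0.72)]
stand [([0.556, -0.309, 0.011], 0.69)]
[255  49] [ 0.48414169 -0.29474147  0.48133873] [-1.75285543e+01  2.18148792e-02 -8.99863078e+01]
155 0
```

View pics/w8c.png

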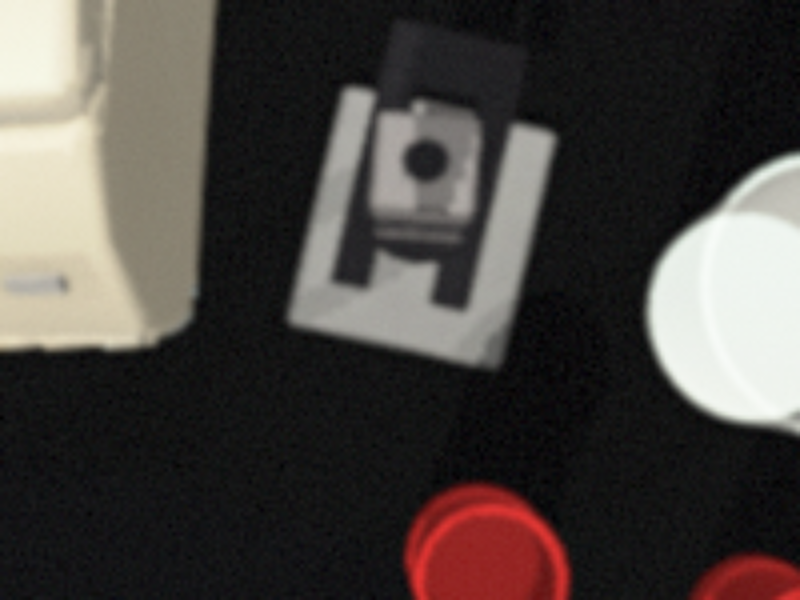

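```bash
python3 - <<'E'
from h import *
f=dict(position=[0.48414169,-0.29474147,0.48133873],orientation=[-17.5285543,.0218,-89.9863],fx=297.3186,fy=297.3186,cx=253.6028,cy=194.605,wrist=True)
g=lambda uv,z:np.round(plane(f,np.array(uv)/4+[155,0],z)[:,:2],4).tolist()
print("handle top",g([[380,112],[478,122],[472,218],[368,212],[425,162]],.181))
print("tine tips",g([[335,280],[370,288],[433,300],[468,310]],.125)); print("post back",g([[395,18],[525,47]],.125))
print("base front",g([[288,322],[497,370]],.01))
print("centrifuge",g([[215,0],[195,300]],.225),g([[195,300],[150,345]],.12))
for yy,z in((.09,.0515),(-.09,.0465)):
    env.goto(rk(.009,yy,.22),[180,0,180+RY]); env.move_straight(rk(.009,yy,z),rate=.12,force_limit=8)
    env.gripper_to(0,25); a=st()["position"]
    print(env.move_straight(rk(.017,yy,z),rate=.03,force_limit=25)); s=st(); print(RR.inv().apply(np.array(s["position"])-np.array(a)))
    env.gripper_to(.85); env.move_straight(rk(.01,yy,.22),rate=.2)
E
```

```text
handle top [[0.5623, -0.291], [0.5598, -0.3153], [0.5344, -0.3138], [0.5358, -0.2881], [0.5489, -0.3022]]
tine tips [[0.5248, -0.2772], [0.5222, -0.2874], [0.5186, -0.3059], [0.5157, -0.3162]]
post back [[0.6076, -0.2948], [0.5988, -0.3333]]
base front [[0.5214, -0.2532], [0.5022, -0.3345]]
centrifuge [[0.5786, -0.2561], [0.5099, -0.2522]] [[0.5204, -0.2348], [0.5071, -0.2209]]
t 54.2 [0.5535 0.3298 0.0518] [-179.9   -0.  -174.9] F [ 0.5 -3.1  2.6] op 0.581 ff 25.0 q [  45.   33.   -8.    0.  -49. -130.]
False
t 54.6 [0.5565 0.3299 0.0521] [-179.8   -0.6 -175. ] F [-14.4  -1.1  13. ] op 0.579 ff 25.0 q [  45.   33.   -7.   -0.  -50. -130.]
[ 0.00301072 -0.00018379  0.00029859]
t 59.2 [0.5694 0.1507 0.0467] [-180.    -0.  -174.9] F [ 0.2 -1.6  1.9] op 0.581 ff 24.9 q [  31.   29.  -17.    0.  -44. -116.]
True
t 59.5 [0.5702 0.1503 0.0467] [-179.8   -0.8 -175. ] F [-2.   0.6  4.3] op 0.582 ff 25.0 q [  30.   29.  -16.   -0.  -45. -115.]
[ 6.75232462e-04 -5.33992652e-04  8.77420889e-06]
```

```bash
python3 - <<'E'
from h import *
Y=-94.7
env.goto([.42,-.20,.30],[180,0,Y]); env.goto([.549,-.302,.26],[180,0,Y]); env.gripper_to(.8,30)
print(env.move_straight([.549,-.302,.141],rate=.1,force_limit=6)); st()
env.gripper_to(0,30); s=st()
print(env.move_straight([.549,-.302,.285],rate=.1,force_limit=15)); st()
env.move_straight([.42,-.22,.285],rate=.2); st()
f=grab("side"); im=f["image"].copy()
p=env.read_state()["position"]
for q in ([0,0,-.126],[0,0,-.016],[0,0,.04]): cv2.circle(im,tuple(proj(f,np.array(p)+q)[0].astype(int)),2,(0,0,255),-1)
x,y=proj(f,np.array(p)+[0,0,-.05])[0].astype(int); a=im[max(0,y-70):y+70,x-90:x+90]
f=grab("wrist"); b=cv2.resize(f["image"],None,fx=.365,fy=.365); b=f["image"][100:384:2,::2]
cv2.imwrite("pics/g1.png",np.hstack([cv2.resize(a,(540,420)),cv2.resize(b,(256,420))]))
E
```

```text
False
t 65.5 [ 0.5495 -0.3022  0.1418] [-179.9   -0.   -94.7] F [ 0.4 -0.1  0.2] op 0.801 ff 0.0 q [-14.  26.  -6.   0. -58.   9.]
t 66.3 [ 0.549 -0.302  0.141] [-180.    -0.   -94.7] F [ 0.   1.  -0.2] op 0.302 ff 30.0 q [-14.  26.  -6.   0. -58.   9.]
False
t 67.9 [ 0.5487 -0.3018  0.2841] [179.9   0.  -94.7] F [-0.8 -0.2 -1. ] op 0.294 ff 30.0 q [-14.  20.   7.  -0. -76.   9.]
t 68.8 [ 0.4208 -0.2203  0.2851] [-180.    -0.   -94.7] F [-0.5 -0.3 -0.9] op 0.298 ff 30.0 q [ -8.   5. -14.   0. -72.   3.]
```

View pics/g1.png

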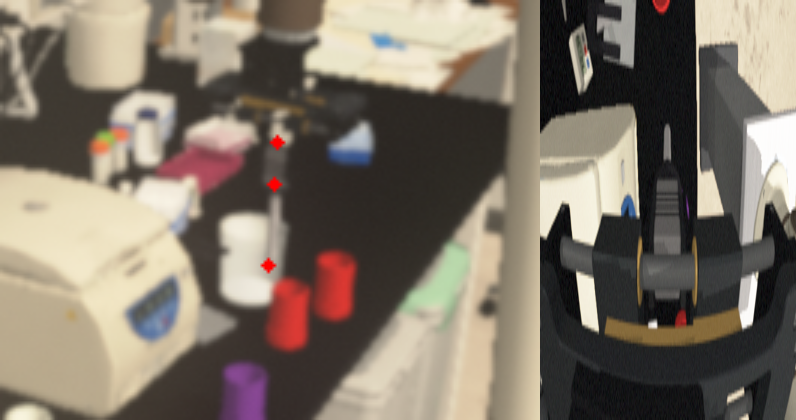

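```bash
python3 - <<'E'
from h import *
Y=-94.7
def check(f):
    for y,h,n in((-.09,.08,"cup_middle"),(.09,.1,"cup_tall")):
        c=rk(.01,y,0)[:2]
        for nm in (n,"cup_tall","cup_middle","cup_short"):
            fm=masks([f],nm,c)
            if fm: x,q=fitpos(fm,cup_pts(h),c,.006); print(n,RR.inv().apply(np.r_[x,0]-RO)[:2].round(4),round(q,3)); break
        else: print(n,"not seen")
check(grab("side"))
env.move_straight([.42,.14,.285],rate=.25); f=grab("wrist","d0"); check(f)
x,y=proj(f,rk(.01,0,.05))[0].astype(int); print(x,y)
for y,z in((-.09,.180),(.09,.196)):
    env.move_straight(rk(.009,y,.285),rate=.2); s=st()
    print("hit",env.move_straight(rk(.009,y,z),rate=.08,force_limit=4)); st()
    env.dwell(.8); env.move_straight(rk(.009,y,.285),rate=.15)
check(grab("top")); check(grab("side"))
E
```

```text
cup_middle [ 0.0104 -0.1037] 0.65
cup_tall [0.0079 0.0857] 0.849
cup_middle [ 0.0102 -0.0915] 0.946
cup_tall not seen
166 239
t 71.8 [0.5688 0.151  0.2848] [180.   -0.  -94.7] F [-0.2 -0.4 -1. ] op 0.294 ff 30.0 q [ 31.  16.   1.  -0. -75. -35.]
hit False
t 73.3 [0.5698 0.1513 0.1807] [-179.9    0.   -94.7] F [-0.6  0.5 -0.3] op 0.295 ff 30.0 q [ 31.  20.  -8.   0. -61. -35.]
t 76.0 [0.5536 0.3295 0.285 ] [180.   -0.  -94.7] F [-0.8 -0.5 -1.3] op 0.297 ff 30.0 q [ 45.  22.   9.   0. -77. -50.]
hit False
t 77.3 [0.5539 0.3307 0.1967] [-1.799e+02  1.000e-01 -9.470e+01] F [0.3 0.7 0.3] op 0.296 ff 30.0 q [ 45.  25.   1.   0. -66. -50.]
cup_middle [ 0.0113 -0.092 ] 0.89
cup_tall [0.0069 0.0873] 0.882
cup_middle [ 0.0099 -0.0954] 0.86
cup_tall [0.0073 0.0868] 0.828
```

```bash
python3 - <<'E'
from h import *
Y=-94.7
env.move_straight([.43,.25,.285],rate=.25); env.move_straight([.42,-.25,.285],rate=.25)
F=[grab("top"),grab("side"),grab("wrist")]
m=masks(F[:2],"beaker",[.53,-.44],.12); x,q=fitpos(m,BEAKER,[.53,-.436]); print(x,q)
m=masks(F[2:],"beaker",[.53,-.44],.12)
if m: print(fitpos(m,BEAKER,[.53,-.436]))
assert q>.85
env.move_straight([x[0],x[1],.285],rate=.2)
print("hit",env.move_straight([x[0],x[1],.186],rate=.08,force_limit=4)); st()
env.dwell(.8); env.move_straight([x[0],x[1],.285],rate=.15)
env.move_straight([.42,-.302,.285],rate=.2)
f=grab("wrist","f1"); print(f["position"],f["orientation"]); find(f,"stand")
c=proj(f,[.549,-.302,.125])[0].astype(int); x0,y0=max(c[0]-100,0),max(c[1]-75,0); print(x0,y0,c)
cv2.imwrite("pics/f1c.png",cv2.resize(f["image"][y0:y0+150,x0:x0+200],None,fx=4,fy=4))
E
```

```text
[ 0.53157156 -0.44081811] 0.590598525690395
(array([ 0.52978435, -0.43882533]), np.float64(0.9898970273945988))Traceback (most recent call last):
  File "<stdin>", line 8, in <module>
AssertionError
```

Wrist fit is excellent (0.99); the arm hides the beaker in the fixed cameras. I'll use the wrist fit.

```bash
python3 - <<'E'
from h import *
x=[.530,-.438]
env.move_straight([x[0],x[1],.285],rate=.2)
print("hit",env.move_straight([x[0],x[1],.186],rate=.08,force_limit=4)); st()
env.dwell(.8); env.move_straight([x[0],x[1],.285],rate=.15)
env.move_straight([.42,-.25,.285],rate=.2)
f=grab("wrist","f1"); print(f["position"],f["orientation"]); find(f,"stand")
c=proj(f,[.549,-.302,.125])[0].astype(int); x0,y0=max(c[0]-100,0),max(c[1]-75,0); print(x0,y0,c)
cv2.imwrite("pics/f1c.png",cv2.resize(f["image"][y0:y0+150,x0:x0+200],None,fx=4,fy=4))
E
```

```text
hit False
t 84.9 [ 0.5303 -0.4383  0.1868] [-179.9   -0.   -94.7] F [ 0.8  0.2 -0. ] op 0.299 ff 30.0 q [-26.  29.   7.   0. -68.  21.]
[ 0.41416803 -0.33375919  0.44635722] [-1.75282851e+01  4.94709110e-03  1.75232699e+02]
stand [([0.551, -0.308, 0.012], 0.67), ([0.546, -0.447, 0.048], 0.45)]
38 70 [138 145]
```

View pics/f1c.png

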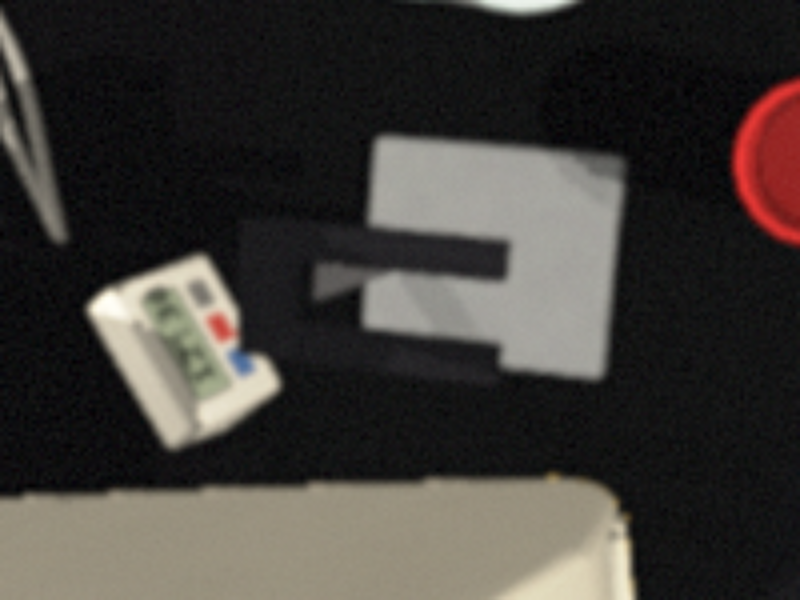

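```bash
python3 - <<'E'
from h import *
f=grab("wrist"); g=plane(f,np.array([[508,279],[500,344],[313,265],[360,329]])/4+[38,70],.125); print(g.round(4))
a=(g[0]+g[1])/2; print("slot at probe x", a+ (0.549-a[0])*np.array([1,np.tan(np.radians(-13.1)),0]))
env.move_straight([.549,-.302,.285],rate=.15); st()
print("hit",env.move_straight([.549,-.302,.139],rate=.06,force_limit=4)); st()
E
```

```text
[[ 0.5155 -0.3048  0.125 ]
 [ 0.5205 -0.2868  0.125 ]
 [ 0.5753 -0.3168  0.125 ]
 [ 0.5632 -0.2962  0.125 ]]
slot at probe x [ 0.549      -0.30303629  0.125     ]
t 89.0 [ 0.5485 -0.3019  0.285 ] [180.    0.  -94.7] F [-0.2 -0.2 -1.4] op 0.299 ff 30.0 q [-14.  20.   7.  -0. -76.   9.]
hit True
t 91.2 [ 0.5491 -0.3021  0.141 ] [180.   -0.  -94.7] F [-0.3  0.3  4.8] op 0.301 ff 30.0 q [-14.  26.  -6.   0. -58.   9.]
```

Seated at the original height (0.141). Release, retreat and check everything.

```bash
python3 - <<'E'
from h import *
env.gripper_to(.8); st(); env.move_straight([.549,-.302,.26],rate=.1)
env.move_straight([.42,-.25,.30],rate=.2); env.goto([.40,-.295,.32],[180,0,0])
f=grab("wrist"); c=proj(f,[.549,-.302,.125])[0].astype(int); x0,y0=c[0]-100,max(c[1]-75,0)
a=cv2.resize(f["image"][y0:y0+150,x0:x0+200],(400,300))
env.goto(rk(-.13,.09,.2),[180,0,RY]); f=grab("wrist","z2"); st()
def crop(f,y,k=8):
    c=proj(f,rk(.01,y,.05))[0].astype(int); return cv2.resize(f["image"][max(c[1]-37,0):c[1]+38,c[0]-50:c[0]+50],(400,300),interpolation=cv2.INTER_CUBIC)
im=f["image"]
b=crop(f,.09)
env.goto(rk(-.13,-.09,.2),[180,0,RY]); f2=grab("wrist","z3"); c2=crop(f2,-.09)
env.goto(rk(-.13,0,.2),[180,0,RY]); f3=grab("wrist","z4"); c=proj(f3,rk(.0,0,.02))[0].astype(int)
d=cv2.resize(f3["image"][max(c[1]-75,0):c[1]+75,c[0]-100:c[0]+100],(400,300),interpolation=cv2.INTER_CUBIC)
cv2.imwrite("pics/end.png",np.vstack([np.hstack([a,b]),np.hstack([c2,d])]))
S=grab("side"); m=masks([S],"beaker",[.53,-.44],.12); print(fitpos(m,BEAKER,[.53,-.438])); st()
E
```

```text
t 92.2 [ 0.548  -0.3015  0.1392] [ 1.798e+02  1.000e-01 -9.470e+01] F [ 0.3 -1.   0.5] op 0.802 ff 0.0 q [-14.  26.  -6.  -0. -58.   9.]
t 98.3 [0.4156 0.3176 0.2002] [-180.   -0.    5.] F [-0.3  0.1  0.9] op 0.800 ff 0.0 q [ 55.  13. -16.   0. -61.  40.]
(array([ 0.531875 , -0.4526875]), np.float64(0.757071547420965))
t 99.7 [0.4228 0.2284 0.1998] [180.    0.    5.1] F [0.5 0.4 0.5] op 0.800 ff 0.0 q [ 48.   9. -21.   0. -60.  47.]
```

View pics/end.png

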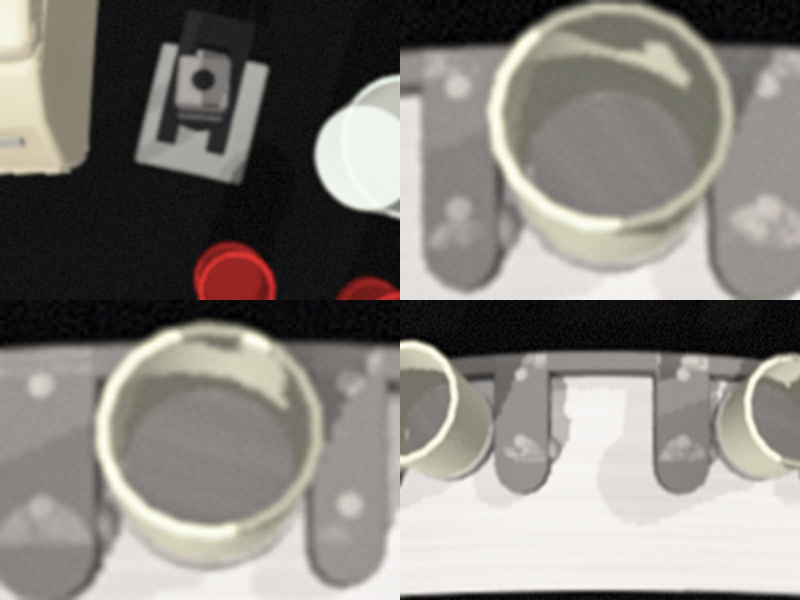

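```bash
python3 -c "
from h import *
print(env.close_job())"
```

```text
the job is handed in; nothing more can be done
None
```

The dry check is done and handed in, though I got no verdict back. Two cups were on the worktop (middle and tall, no short one found). Both are pushed home in bays 3 and 1, with the balls visible in front of them. I dipped the probe into the middle cup, then the tall one, then the beaker without hitting anything. It is hanging back in its fork, and the beaker was still upright in the last picture.

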